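Wedge under the short foot of a dry block heater

TASK

The white block heater rocks because its front right foot has lost its rubber and hangs clear of the bench. With the fingertips, push the orange wedge along the bench, thin end first, under that foot until it is snug and the foot bears on it, without lifting or tilting the heater; then press down on the black corner pad above that foot to prove that the heater no longer rocks, and take the hand away. Do not pick the wedge or the heater up, do not push the heater out of its place, and leave the other things alone.

Things in the scene. Friction and masses are not known exactly. Their poses are not given: they have to be found in the camera images.
- heater: white dry block heater, loose, 2.2 kg, level on 3 rubber feet; housing 140 (x) x 190 (y) mm, underside 22, top 58 mm above the bench, aluminium block on it to 67 mm. Origin at bench height under its middle; -x its front (display, faces the robot), +y its left. Feet at x +-50, y +-75 mm; the front right one (-50, -75) is a bare stud. About 3 N down on that corner tips it while nothing is under the stud
- short_foot (a point): centre of the underside of the short front right foot (bare steel stud, 16 mm diameter), 7.5 mm above the bench; axes as the heater's
- pad_top (a point): centre of the top face of the black round corner pad (30 mm diameter, 4 mm high), on the housing straight above the short foot, 62 mm above the bench; axes as the heater's
- wedge: orange wedge, loose, 150 g, flat on the bench, 120 (x) x 50 (y) mm. Origin: centre of underside; +x to the thin end. Top: an even ramp, 2 mm thick at x = +60 to 17 mm at x = -60; at the thick end an upright push plate 10 mm thick, 34 mm high. It is snug when the foot's centre is about 24 mm ahead of the origin; the push then rises from 1-2 N to several N, and the wedge stays where it is left
- corner_pad: the black corner pad itself, 30 mm diameter; origin at the centre of its underside, on the housing top
- wedge_tip (a point): middle of the wedge's thin edge, on the bench; axes as the wedge's
- wedge_back (a point): centre of the push plate's flat back face (x = -60 mm of the wedge, 17 mm above the bench); axes as the wedge's, the face looks to -x, away from the thin end
- small_bottle: bystander: small clear bottle with blue cap, 57 mm diameter, 104 mm high, in front of the left part of the heater; origin at the centre of its underside
- petri_dish: bystander: petri dish, 92 mm diameter, 16 mm high, right of the wedge; origin at the centre of its underside
- petri_left: bystander: petri dish, 92 mm diameter, 16 mm high, left of the heater; origin at the centre of its underside
- tape: bystander: roll of tape lying flat, 104 mm diameter, 25 mm high; origin at the centre of its underside
- red_tip_box: bystander: red pipette tip box with clear lid, 86 x 121 x 67 mm, right of the heater; origin at the centre of its underside
Mind the look-alikes: they are no part of the job. Leave any green look-alike of the heater alone.

How it is judged:
On the way, in this order (a step that is already met when the one before it is completed fails the run):
1. the wedge is snug under the short foot, which bears on it (contact force between wedge and heater above 0.3 N and x of short_foot in the frame of wedge between 0 and 0.04 m and y of short_foot in the frame of wedge between -0.026 and 0.026 m and angle between heater's own z axis and vertical below 0.01 rad), for 0.2 s.
2. the corner pad is pressed down with more than 4 N and the heater does not rock (contact force between the fingers and corner_pad above 4 N and angle between heater's own z axis and vertical below 0.01 rad), for 0.2 s.
At the end, for the whole second after the job is handed in: The wedge lies flat under the short foot (foot within 26 mm of the wedge's centre line and 0 to 40 mm ahead of its origin), the foot bears on it with more than 0.3 N, the heater is level within 0.01 rad (0.6 degrees), within 15 mm of where it stood, and both are at rest (all of step 1 and angle between wedge's own z axis and vertical below 0.03 rad and distance of heater from where it was at the start of the episode below 0.015 m and linear speed of each of heater, wedge below 0.01 m/s); the robot touches nothing.
It fails at once if the wedge is lifted or carried (height (world z) of wedge above 0.012 m or angle between wedge's own z axis and vertical above 0.3 rad).
It fails at once if the heater is lifted or tipped (height (world z) of heater above 0.012 m or angle between heater's own z axis and vertical above 0.06 rad).
It fails at once if the heater is pushed more than 15 mm out of its place (distance of heater from where it was at the start of the episode above 0.015 m).
It fails at once if a bystander is disturbed (moved by more than 25 mm) (distance of any of small_bottle, petri_dish, petri_left, tape, red_tip_box from where it was at the start of the episode above 0.025 m).
It also fails if it takes over 51 s, if anything falls off the work surface, if the arm or the gripper's body presses on something with over 40 N, if the wrist force passes 120 N, or if a joint passes its speed limit or range.

ROBOT

A 7-joint arm with a two-finger parallel gripper is mounted at the origin on a cart in front of the work surface, level with it; the furniture and walls round the work are solid. World frame = base frame: x ahead of the robot, y to its left, z up, the work surface at z = 0. Lengths are in m, angles in rad, forces in N, time in s.
With the tool pointing down it reaches from about 0.425 to 0.925 m from the base axis. Payload 6.8 kg.
Tool frame: the origin (TCP) lies at the very end of the fingers, on their centre line; the grasp point (between the pads) lies 19 mm behind it (tcp_to_grasp is the distance from the TCP to the grasp point, in m); z points along the fingers, y is the direction in which the jaws open and shut (so a half turn about z gives the same grasp; the last joint's range is limited). The gripper opens to 85 mm and grips with 20 to 120 N. Pads are 22 mm wide; open, the fingers measure 114 mm over their backs; the gripper's body (76 mm by 85 mm) begins 54 mm behind the grasp point. The pads swing forward as they close: fully open they stand 13 mm farther back than shut.
Start: joints at [-1.362, 0.477, 0.022, 1.555, -0.011, 1.109, -0.083], TCP at [0.21, 0.641, 0.231] pointing down, gripper open.
Joint ranges: [-2.96, 2.96], [-0.34, 2.1], [-1.41, 1.46], [0.24, 2.44], [-1.37, 4.51], [0.17, 1.92], [-2.96, 2.96]. Speed limits (rad/s): [2.39, 2.39, 3.14, 3.14, 3.14, 3.14, 3.14].

INTERFACE

Orientations are given as a unit quaternion [w, x, y, z].
In Python, from station import * gives the robot as it stands.
- The arm moves only by the tool apply_moves, never from a script. Its argument "increments" is one flat list of numbers, 5 for each row, row after row: the finger opening in mm, from 0 to 85.4, then the shift along the tool's x, y, z in mm, then the turn about the tool's z in degrees. In form: [claw, tx, ty, tz, roll, claw, tx, ty, tz, roll, ...]. A call has 1 to 12 rows; each row shifts and turns the pose as measured when the row begins, along the tool's axes as they then stand; what a row does not reach is not made up. A row lasts 1/8 s, in which the tool goes at most 62.5 mm and 10.7 degrees, less where a joint would pass 70% of its speed; a pose out of reach is approached as far as the arm can. A call with a gripper value outside its range is refused whole. The fingers move at their own pace and stop on an object; "squeeze" is the grip in N (left out, the last holds). Time passes only in rows, so rows that do not move let the fingers close. It gives the time, the measured TCP pose, the force and the opening at its end, in the units of the state.
- get_obs(): the state, without advancing time (a new reading comes with each control period).
- read_camera(name): name is "side" or "top" or "wrist"; returns (picture, depth): 400x640x3 uint8, blue, green, red; 400x640 float32, m along the optical axis (not along the pixel's ray), 0 where there is no reading.
- get_calibration(name): a dict with "mtx" (3x3 intrinsics, pixels), "camera_from_world" (4x4, takes a point from world to camera coordinates); the wrist camera has in their place "T_tool_cam" (4x4, takes a point from camera to tool coordinates, whose origin is the TCP and whose axes are the flange's). Camera axes: x right, y down, z forward; pixel columns grow to the right and rows downward; lengths in m; the calibration is good to about 2 mm. A picture is of the moment at which its call begins: read the wrist's pose just before it. get_calibration takes no time and is no camera call.
- hand_in(): hands the job in, once; it reports no verdict.
Trained networks look in the newest picture that a camera, given by its name, has taken for a name from the list of things; names that differ only in an ending like _2 or _b are one class to them, and where a whole thing is asked for, a point or a joint stands for the part that bears it (a point fixed in the world has none). Each returns a list of dicts, best first, with "p" (0 to 1); they miss things now and then, are a little off and sometimes report something else, mostly with a low value. They report only what shows in the picture. A call takes as long as a camera call. They do not tell look-alikes from the thing itself.
- outline_of(camera, thing): "pixels" (400x640 bool, what is visible of it) and "extent" ([centre column, centre row, width, height] in pixels, round what is visible of it).
The state is a dict: "t": time; "q": joint angles; "joint_vel": joint speeds; "joint_torque": joint torques, N m; "eef_pos": TCP position; "tool_rot": TCP orientation; "contact_force": force on the tool from outside, world axes, zero at the start; "torque": the same for the moment, N m; "gripper_width": opening from 0.0 (shut) to 1.0 (fully open).
Only numpy, scipy, OpenCV 4.12 (cv2) and the standard library are available. Lean on these libraries where they do the work, as an engineer would, in place of code of your own. Each camera call takes 0.05 s, during which the arm holds its last target.

## Working session

There is one attempt and no reset: what is moved stays moved. The work goes in short steps, Python scripts to look and compute and a tool call to move; the robot and the scene stay as the last step left them, time stands still between calls to the robot, and variables do not carry over. Pictures are saved under pics/ and viewed, and the job is handed in when it is done.

Besides the shell and the picture viewer there is one more tool, called after "Call:" as name(argument=value, ...) on one line, values as JSON. apply_moves: Moves the arm, as the interface text tells. Its arguments: {"type":"object","properties":{"increments":{"type":"array"},"squeeze":{"type":"number"}},"required":["increments"]}

```bash
mkdir -p pics
cat > h.py <<'E'
from station import *
import numpy as np, cv2
from scipy.spatial.transform import Rotation as R
def pts(cam,d,mask=None):
    c=get_calibration(cam);K=np.array(c["mtx"]);T=np.linalg.inv(np.array(c["camera_from_world"]))
    m=d>0
    if mask is not None:m&=mask
    v,u=np.nonzero(m);z=d[m]
    P=np.stack([(u-K[0,2])/K[0,0]*z,(v-K[1,2])/K[1,1]*z,z],1)
    return P@T[:3,:3].T+T[:3,3],u,v
def st():
    o=get_obs();print({k:np.round(o[k],4).tolist() for k in("t","q","eef_pos","tool_rot","contact_force","gripper_width")});return o
E
python3 - <<'E'
from h import *
st()
for c in("top","side"):
    p,d=read_camera(c);cv2.imwrite(f"pics/{c}0.png",p);np.save(f"{c}_d.npy",d)
    for t in ("heater","wedge","corner_pad"):
        for r in outline_of(c,t)[:3]:
            P,_,_=pts(c,d,r["pixels"]);print(c,t,round(r["p"],2),np.round(r["extent"],0),np.round(np.median(P,0),3),np.round(P.min(0),3),np.round(P.max(0),3))
E
```

```text
{'t': 0.0, 'q': [-1.3621, 0.4778, 0.0223, 1.5565, -0.0115, 1.1093, -0.0831], 'eef_pos': [0.2101, 0.6408, 0.2303], 'tool_rot': [-0.0001, 0.1577, 0.9875, -0.0009], 'contact_force': [-0.084, 0.3753, -0.6841], 'gripper_width': 0.9978}
top heater 0.95 [282. 242.  77.  68.] [0.409 0.096 0.06 ] [ 0.311 -0.016 -0.004] [0.519 0.211 0.075]
top heater 0.73 [342. 151.  61.  50.] [ 0.704 -0.081  0.06 ] [ 0.637 -0.185 -0.002] [0.798 0.016 0.076]
top wedge 0.74 [218. 184.  31.  28.] [0.598 0.318 0.017] [ 0.555  0.272 -0.003] [0.647 0.369 0.028]
top wedge 0.71 [359. 197.  26.  40.] [ 0.553 -0.146  0.011] [ 0.495 -0.183 -0.005] [ 0.618 -0.108  0.04 ]
top corner_pad 0.55 [363. 164.   9.   9.] [ 0.659 -0.153  0.063] [ 0.645 -0.166  0.058] [ 0.672 -0.141  0.071]
top corner_pad 0.55 [294. 271.  10.  10.] [0.329 0.056 0.062] [0.317 0.044 0.058] [0.341 0.068 0.067]
side heater 0.74 [392. 215.  84.  57.] [ 0.697 -0.123  0.057] [ 0.635 -0.181 -0.004] [0.829 0.119 0.07 ]
side heater 0.57 [255. 202.  77.  56.] [0.403 0.054 0.057] [ 0.303 -0.022 -0.004] [0.521 0.261 0.07 ]
side heater 0.24 [374. 295.  46.  37.] [ 0.552 -0.316  0.016] [ 0.522 -0.426 -0.002] [ 0.616 -0.265  0.137]
side wedge 0.78 [339. 245.  53.  23.] [ 0.547 -0.154  0.008] [ 0.492 -0.183 -0.002] [ 0.62  -0.086  0.036]
side wedge 0.45 [266. 171.  34.  12.] [0.479 0.321 0.019] [ 0.418  0.242 -0.004] [0.517 0.344 0.027]
side corner_pad 0.62 [224. 204.  11.   1.] [0.328 0.05  0.061] [0.317 0.042 0.058] [0.338 0.065 0.064]
```

View pics/top0.png

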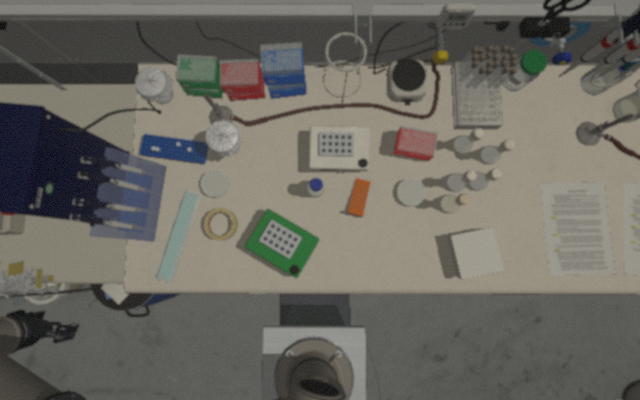

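View pics/side0.png

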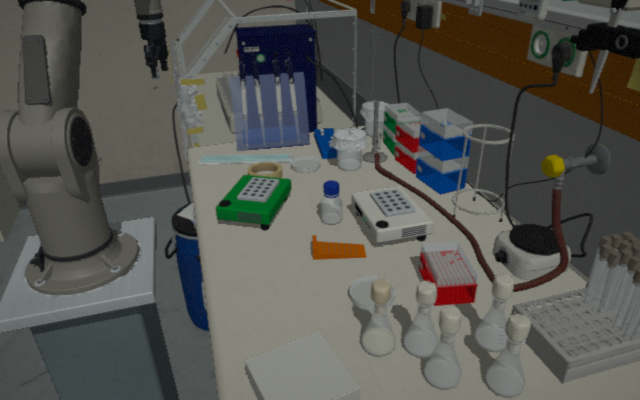

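Run:
```python
import cv2
a=cv2.imread("pics/top0.png")[110:230,300:430];cv2.imwrite("pics/crop_t.png",cv2.resize(a,None,fx=5,fy=5,interpolation=2))
a=cv2.imread("pics/side0.png")[180:290,290:450];cv2.imwrite("pics/crop_s.png",cv2.resize(a,None,fx=5,fy=5,interpolation=2))
```

```text
(no output)
```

View pics/crop_t.png

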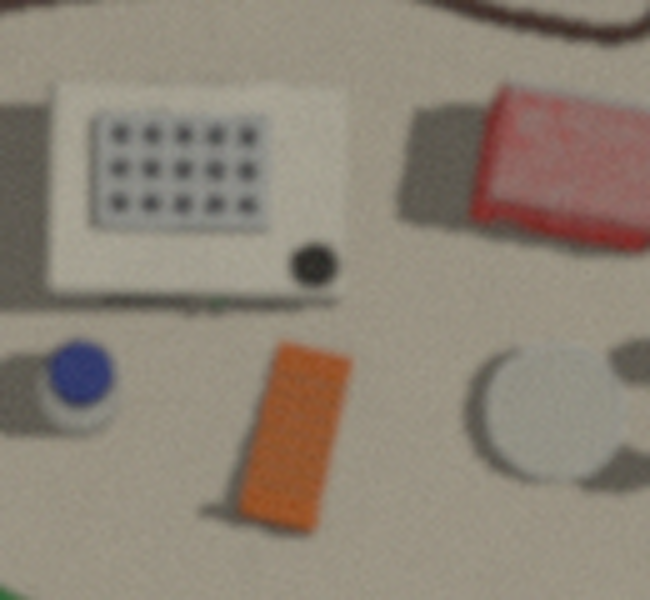

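View pics/crop_s.png

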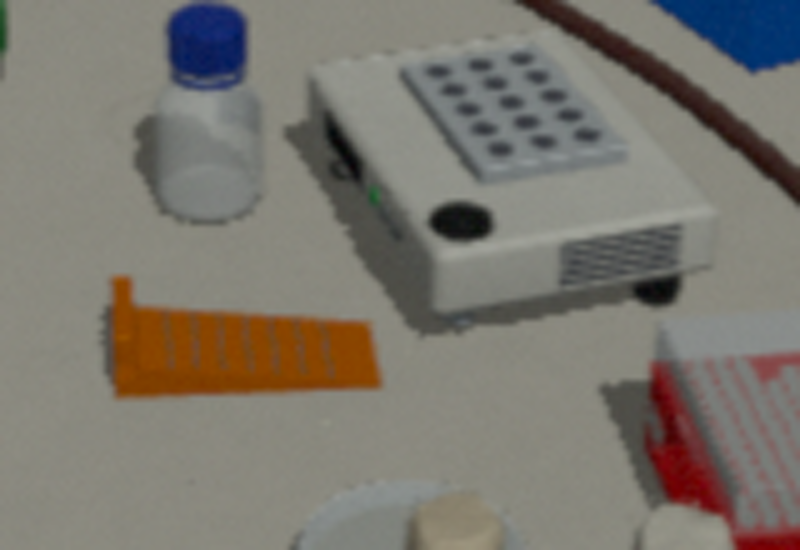

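Candidates, by top-view pixel:
- **Heater:** white at (342,151), green look-alike at (282,242). I choose the white one.
- **Wedge:** orange at (359,197). The "wedge" detection at (218,184) is the tape roll.
- **Pad:** black at (363,164) on the white heater. (294,271) is on the green one.

The crops confirm it: the thin end points at the heater's stud and the push plate faces the robot.

```bash
cat > fit.py <<'E'
from h import *
def fitall(cam,p,d,Pw=None):
    hsv=cv2.cvtColor(p,cv2.COLOR_BGR2HSV)
    f=pts if Pw is None else Pw
    o=(hsv[...,0]>=4)&(hsv[...,0]<=18)&(hsv[...,1]>140)
    P,u,v=f(cam,d,o)
    k=(abs(P[:,0]-.58)<.13)&(abs(P[:,1]+.15)<.09)&(P[:,2]<.05)&(P[:,2]>-.02)
    W=P[k]
    r=cv2.minAreaRect(W[:,:2].astype(np.float32)*1000);print(cam,"wedge",len(W),np.round(r[0],1),np.round(r[1],1),round(r[2],2))
    P,u,v=f(cam,d)
    m=(abs(P[:,2]-.058)<.006)&(abs(P[:,0]-.71)<.13)&(abs(P[:,1]+.08)<.16)
    # keep heater: bright
    H=P[m]
    if len(H)>50:
        r=cv2.minAreaRect(H[:,:2].astype(np.float32)*1000);print("heater",len(H),np.round(r[0],1),np.round(r[1],1),round(r[2],2), "z",np.median(H[:,2]))
    vv=hsv[v,u,2]
    m2=(vv<55)&(abs(P[:,2]-.062)<.006)&(abs(P[:,0]-.66)<.03)&(abs(P[:,1]+.15)<.03)
    if m2.sum():print("pad",m2.sum(),np.round(P[m2].mean(0),4),np.round(np.ptp(P[m2],0),3))
    return W,H
E
python3 - <<'E'
from fit import *
for c in("top","side"): fitall(c,cv2.imread(f"pics/{c}0.png"),np.load(f"{c}_d.npy"))
c=get_calibration("wrist");print(np.round(c["mtx"],1),np.round(c["T_tool_cam"],3))
print(np.round(get_calibration("top")["camera_from_world"],3))
E
```

```text
top wedge 491 [ 557.8 -143.7] [ 45.7 117.5] 75.56
heater 1770 [679.9 -78.9] [190.2 199.6] 88.64 z 0.05880765961705359
pad 26 [ 0.6603 -0.1511  0.0628] [0.016 0.016 0.008]
side wedge 820 [ 556.6 -138.8] [ 71.5 119.4] 74.97
heater 1691 [678.3 -79.4] [195.3 198.3] 88.29 z 0.05740329938908806
pad 65 [ 0.6548 -0.1565  0.0615] [0.025 0.026 0.006]
[[308.8   0.  318.6]
 [  0.  308.8 197.9]
 [  0.    0.    1. ]] [[ 0.    -0.964 -0.267  0.068]
 [ 1.    -0.     0.001 -0.001]
 [-0.001 -0.267  0.964 -0.143]
 [ 0.     0.     0.     1.   ]]
[[ 3.000e-03 -1.000e+00 -1.000e-03 -6.000e-03]
 [-9.910e-01 -3.000e-03 -1.360e-01  5.630e-01]
 [ 1.360e-01  1.000e-03 -9.910e-01  1.225e+00]
 [ 0.000e+00  0.000e+00  0.000e+00  1.000e+00]]
```

Call:
apply_moves(increments=[25,-47,-30,0,0,25,-47,-30,0,0,25,-47,-30,0,0,25,-47,-30,0,0,25,-47,-30,0,0,25,-47,-30,0,0,25,-47,-30,0,0], squeeze=20)

```text
t: 1.27
eef_pos: [0.4613, 0.3364, 0.2308]
tool_rot: [-0.0, 0.152, 0.988, 0.002]
contact_force: [1.5, 0.2, -0.5]
gripper_width: 0.292
```

```bash
cat >> h.py <<'E'
def rel(x,y,z,yaw=None):
    """tool-frame mm and deg to world target; yaw = heading of -tool x, deg"""
    o=get_obs();w,a,b,c=o["tool_rot"];M=R.from_quat([a,b,c,w]).as_matrix()
    d=M.T@(np.array([x,y,z])-o["eef_pos"])*1000
    h=np.degrees(np.arctan2(-M[1,0],-M[0,0]))
    print("t",round(o["t"],2),"pos",np.round(o["eef_pos"],4),"head",round(h,2),"tilt",np.round(M[:,2],3),"F",np.round(o["contact_force"],2),"grip",round(o["gripper_width"],3))
    print("go",np.round(d,1),"roll",None if yaw is None else round(-(yaw-h),1))
E
python3 -c "
from h import *
rel(.5,-.1,.23,-14.5)"
```

```text
t 1.27 pos [0.4613 0.3364 0.2308] head -17.53 tilt [-0.     0.004 -1.   ] F [ 1.52  0.22 -0.46] grip 0.292
go [-168.4 -404.5   -1.1] roll -3.0
```

Call:
apply_moves(increments=[25,-21,-50,0,-1,25,-21,-50,0,-1,25,-21,-50,0,-1,25,-21,-50,0,0,25,-21,-50,0,0,25,-21,-50,0,0,25,-21,-50,0,0,25,-21,-50,0,0])

```text
t: 2.28
eef_pos: [0.5217, -0.1076, 0.2311]
tool_rot: [0.003, 0.126, 0.992, 0.004]
contact_force: [1.2, 0.8, -1.4]
gripper_width: 0.294
```

```bash
cat >> fit.py <<'E'
def wfun(o):
    c=get_calibration("wrist");K=np.array(c["mtx"]);w,a,b,cc=o["tool_rot"]
    T=np.eye(4);T[:3,:3]=R.from_quat([a,b,cc,w]).as_matrix();T[:3,3]=o["eef_pos"];T=T@np.array(c["T_tool_cam"])
    def f(cam,d,mask=None):
        m=d>0
        if mask is not None:m&=mask
        v,u=np.nonzero(m);z=d[m]
        P=np.stack([(u-K[0,2])/K[0,0]*z,(v-K[1,2])/K[1,1]*z,z],1)
        return P@T[:3,:3].T+T[:3,3],u,v
    return f
E
python3 - <<'E'
from fit import *
o=get_obs();p,d=read_camera("wrist");cv2.imwrite("pics/w1.png",p)
fitall("wrist",p,d,wfun(o))
rel(.47,-.121,.23,-14.5)
E
```

```text
wrist wedge 3406 [ 555.8 -144.8] [ 49. 120.] 75.42
heater 4685 [676.8 -77.9] [191.4 198.7] 88.09 z 0.058186372323488555
pad 394 [ 0.6558 -0.1521  0.0621] [0.028 0.027 0.005]
t 2.33 pos [ 0.5216 -0.1167  0.2316] head -15.03 tilt [ 0.009  0.002 -1.   ] F [ 0.85 -7.34  1.06] grip 0.288
go [ 48.7 -17.6   1.2] roll -0.5
```

View pics/w1.png

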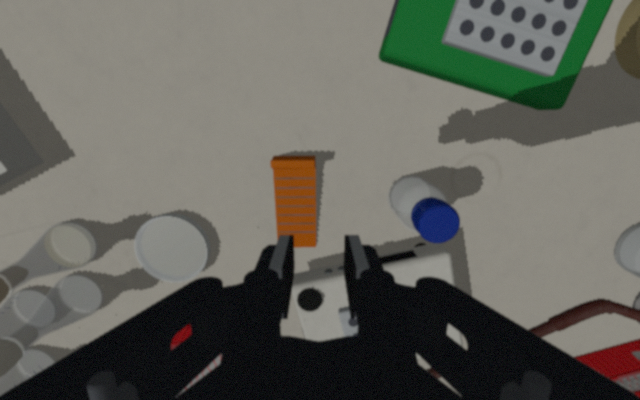

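The wrist picture shows the orange wedge at about (295,200), with its push plate at row 160 towards the robot. The pad is at (310,298). The arm was still coasting when I took it, so I'll measure again at rest.

Run:
```python
from fit import *
o=get_obs();p,d=read_camera("wrist");cv2.imwrite("pics/w2.png",p)
W,H=fitall("wrist",p,d,wfun(o)); 
print(np.round(np.abs(o["joint_vel"]).max(),3))
P=W[W[:,2]>.028]; print("plate top",np.round(P.mean(0),4),len(P), cv2.minAreaRect(P[:,:2].astype(np.float32)*1000))
rel(.467,-.121,.23,-14.5)
```

```text
wrist wedge 3475 [ 555.8 -144.8] [ 48.8 120.1] 75.6
heater 4955 [677.1 -78.6] [189.3 196.7] 88.39 z 0.05816817086291859
pad 391 [ 0.6558 -0.1521  0.0622] [0.029 0.027 0.004]
0.184
plate top [ 0.5025 -0.1306  0.0337] 421 ((502.7320251464844, -130.93051147460938), (47.7758674621582, 10.018856048583984), 75.6611328125)
t 2.38 pos [ 0.5213 -0.1134  0.2314] head -15.09 tilt [ 0.008  0.003 -1.   ] F [-0.17 -0.17  0.99] grip 0.294
go [ 50.4 -21.5   0.9] roll -0.6
```

Call:
apply_moves(increments=[18,25,-8,0,-0.5,18,25,-8,0,0,18,0,0,55,0,18,0,0,55,0,18,0,0,45,0,18,0,0,0,0])

```text
t: 3.12
eef_pos: [0.4721, -0.1146, 0.075]
tool_rot: [0.008, 0.127, 0.992, 0.003]
contact_force: [-0.2, 0.4, 0.2]
gripper_width: 0.213
```

```bash
python3 -c "
from h import *
rel(.4686,-.1224,.010,-14.4)"
```

```text
t 3.12 pos [ 0.4721 -0.1146  0.075 ] head -14.65 tilt [ 0.016  0.004 -1.   ] F [-0.2   0.42  0.22] grip 0.213
go [ 2.4 -9.  64.9] roll -0.2
```

Call:
apply_moves(increments=[18,2,-8,35,0,18,0,-1,20,0,18,0,0,8,0,18,0,0,0,0])

```text
t: 3.62
eef_pos: [0.4752, -0.1224, 0.0171]
tool_rot: [0.013, 0.127, 0.992, 0.004]
contact_force: [0.4, 0.3, -0.0]
gripper_width: 0.213
```

Run:
```python
from fit import *
rel(.4686,-.1224,.010,-14.4)
for c in ("side",):
    p,d=read_camera(c);fitall(c,p,d)
    cv2.imwrite("pics/s2.png",cv2.resize(p[170:300,240:440],None,fx=4,fy=4))
```

```text
t 3.62 pos [ 0.4752 -0.1224  0.0171] head -14.58 tilt [ 0.027  0.004 -1.   ] F [ 0.43  0.31 -0.03] grip 0.213
go [ 6.6 -1.7  7. ] roll -0.2
side wedge 819 [ 556.6 -139. ] [ 72.7 119.3] 75.17
heater 1695 [678.8 -80.7] [192.7 198.7] 88.42 z 0.057464014271033315
pad 63 [ 0.6548 -0.1568  0.0615] [0.025 0.026 0.006]
```

View pics/s2.png

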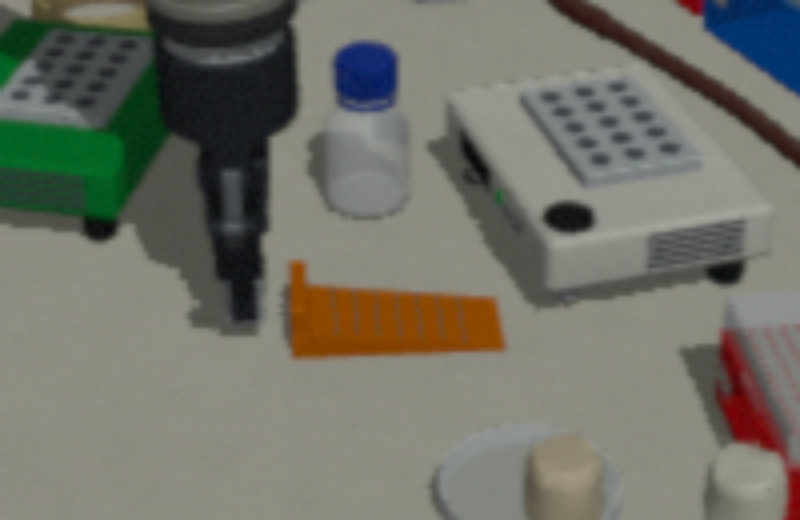

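Fingers are down behind the push plate with a gap of about 13 mm. I'll approach and make contact.

Call:
apply_moves(increments=[18,-3,-1,4,0,18,-5,0,0,0,18,-5,0,0,0,18,-2,0,0,0])

```text
t: 4.18
eef_pos: [0.4925, -0.1274, 0.0159]
tool_rot: [0.015, 0.127, 0.992, 0.004]
contact_force: [-0.5, -0.7, -0.3]
gripper_width: 0.209
```

Run:
```python
from fit import *
rel(.4977,-.1299,.010,-14.4)
```

```text
t 4.17 pos [ 0.4925 -0.1274  0.0159] head -14.56 tilt [ 0.031  0.004 -1.   ] F [-0.54 -0.74 -0.26] grip 0.209
go [-5.5 -1.2  6. ] roll -0.2
```

Call:
apply_moves(increments=[18,-5,-1.5,1,-1.3,18,-5,-1.5,1,-1.3,18,-5,-1.5,0,-1.3,18,-5,-1.5,0,-1.3])

```text
t: 4.68
eef_pos: [0.5111, -0.1381, 0.0139]
tool_rot: [0.014, 0.078, 0.997, 0.003]
contact_force: [-0.2, 0.5, -0.6]
gripper_width: 0.209
```

```bash
cat >> fit.py <<'E'
def wedge_pose(tag):
    # top camera: fit yaw & centre from orange points; account wedge hidden by hand through side rails
    rel(.4977,-.1299,.010,-14.4)
    for c in("top","side"):
        p,d=read_camera(c);W,H=fitall(c,p,d)
        q=p[110:230,300:430] if c=="top" else p[180:290,290:450]
        cv2.imwrite(f"pics/{tag}_{c}.png",cv2.resize(q,None,fx=4,fy=4,interpolation=2))
    a=cv2.imread(f"pics/{tag}_top.png");b=cv2.imread(f"pics/{tag}_side.png")
    b=cv2.resize(b,None,fx=.6,fy=.6)
    im=np.zeros((a.shape[0]+b.shape[0],max(a.shape[1],b.shape[1]),3),np.uint8);im[:a.shape[0],:a.shape[1]]=a;im[a.shape[0]:,:b.shape[1]]=b
    cv2.imwrite(f"pics/{tag}.png",im[:600+300][:, :800] if im.shape[0]<=600 else cv2.resize(im,None,fx=600/im.shape[0],fy=600/im.shape[0]))
E
python3 -c "
from fit import *
wedge_pose('a1')"
```

```text
t 4.67 pos [ 0.5111 -0.1381  0.0139] head -8.99 tilt [ 0.029  0.005 -1.   ] F [-0.19  0.48 -0.61] grip 0.209
go [14.6  6.   3.5] roll 5.4
top wedge 125 [ 606.8 -150.9] [44.2 69.5] 75.23
heater 1764 [680.4 -79.2] [189.8 199. ] 88.37 z 0.05891932689273638
pad 23 [ 0.66   -0.1515  0.0631] [0.016 0.016 0.007]
side wedge 780 [ 579.7 -152.3] [ 54.4 118.8] 81.85
heater 1696 [678.7 -80.5] [194.1 197.7] 89.41 z 0.05750947807851142
pad 64 [ 0.655  -0.1565  0.0614] [0.026 0.026 0.005]
```

View pics/a1.png

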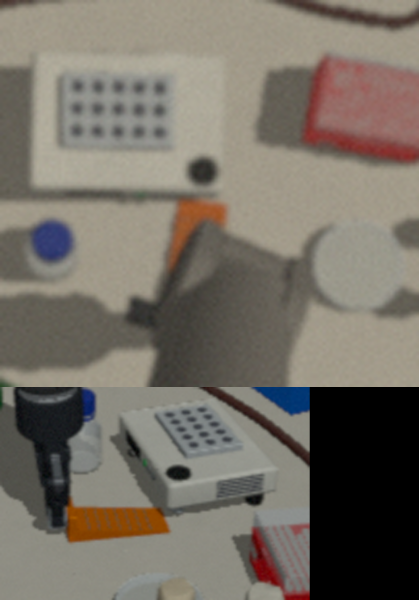

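Call:
apply_moves(increments=[18,-5,-1.5,0,-1.3,18,-5,-1.5,0,-1.3,18,-5,-1.5,0,-1.3,18,-5,-1.5,0,-1.3,18,-5,-1.5,0,-1])

```text
t: 5.4
eef_pos: [0.5368, -0.149, 0.0147]
tool_rot: [0.015, 0.021, 1.0, 0.002]
contact_force: [-0.2, 0.7, -0.4]
gripper_width: 0.212
```

```bash
python3 -c "
from fit import *
wedge_pose('a2')"
```

```text
t 5.4 pos [ 0.5368 -0.149   0.0147] head -2.42 tilt [ 0.03   0.004 -1.   ] F [-0.24  0.67 -0.41] grip 0.212
go [40.  17.4  3.6] roll 12.0
top wedge 82 [ 615.1 -134. ] [21.7 62.1] 70.77
heater 1749 [680.  -79.2] [189.9 200.3] 88.41 z 0.05873905069379015
pad 24 [ 0.6591 -0.1514  0.0629] [0.014 0.017 0.01 ]
side wedge 704 [ 606.1 -156.1] [ 52.7 120. ] 87.6
heater 1654 [707.2 -82.6] [193.  140.7] 89.16 z 0.05749515769994229
pad 64 [ 0.6549 -0.1567  0.0615] [0.023 0.026 0.004]
```

View pics/a2.png

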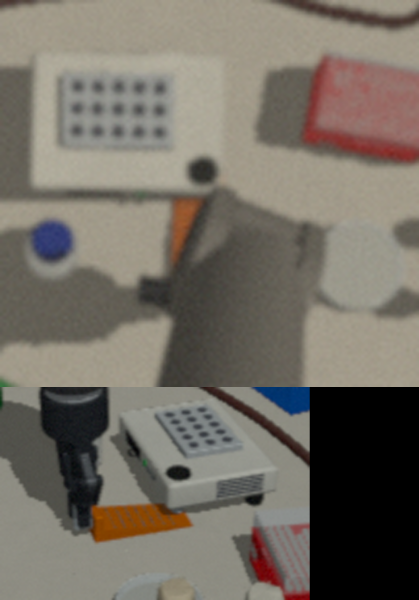

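Call:
apply_moves(increments=[18,-5,0.5,0,-0.4,18,-4,0,0,-0.4,18,-4,0,0,0,18,-3,0,0,0])

```text
t: 6.0
eef_pos: [0.5539, -0.149, 0.0152]
tool_rot: [0.015, 0.014, 1.0, 0.002]
contact_force: [-0.7, 0.7, -0.9]
gripper_width: 0.213
```

```bash
python3 -c "
from fit import *
wedge_pose('a3')"
```

```text
t 6.0 pos [ 0.5539 -0.149   0.0152] head -1.62 tilt [ 0.03   0.004 -1.   ] F [-0.69  0.67 -0.88] grip 0.213
go [56.8 17.5  3.6] roll 12.8
top wedge 35 [ 622.2 -135.8] [12.6 37.2] 87.01
heater 1697 [679.9 -79. ] [189.6 200.7] 88.44 z 0.05886696369241795
pad 15 [ 0.661  -0.149   0.0629] [0.016 0.013 0.008]
side wedge 654 [ 622.7 -153.3] [ 56.7 122.7] 89.74
heater 1635 [707.7 -81.5] [192.5 140.8] 88.62 z 0.057499393113236485
pad 63 [ 0.6548 -0.1568  0.0615] [0.026 0.025 0.006]
```

View pics/a3_side.png

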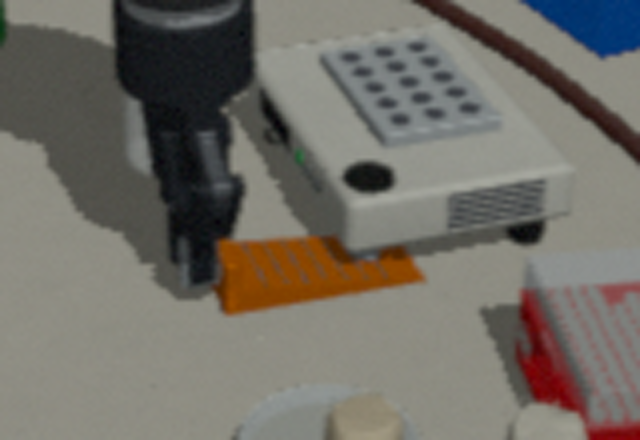

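The stud is now over the ramp, with roughly 8 mm to go. I'll make fine pushes and watch the force.

Call:
apply_moves(increments=[18,-3,0,0,0,18,-2,0,0,0,18,-1,0,0,0])

```text
t: 6.48
eef_pos: [0.5601, -0.1492, 0.0154]
tool_rot: [0.015, 0.014, 1.0, 0.002]
contact_force: [-0.2, -0.1, -0.5]
gripper_width: 0.205
```

```bash
python3 -c "
from h import *
rel(.6,-.15,.01,0)"
```

```text
t 6.47 pos [ 0.5601 -0.1492  0.0154] head -1.62 tilt [ 0.03   0.004 -1.   ] F [-0.23 -0.08 -0.52] grip 0.205
go [-39.7   0.3   6.6] roll -1.6
```

Call:
apply_moves(increments=[18,-1.5,0,0,0,18,-1,0,0,0])

```text
t: 6.72
eef_pos: [0.5627, -0.1493, 0.0154]
tool_rot: [0.015, 0.014, 1.0, 0.002]
contact_force: [-0.2, 0.8, -0.2]
gripper_width: 0.207
```

Call:
apply_moves(increments=[18,-1.5,0,0,0])

```text
t: 6.85
eef_pos: [0.5641, -0.1493, 0.0154]
tool_rot: [0.015, 0.014, 1.0, 0.002]
contact_force: [-1.7, -0.4, 0.2]
gripper_width: 0.207
```

Call:
apply_moves(increments=[18,-1.5,0,0,0])

```text
t: 6.98
eef_pos: [0.5647, -0.1493, 0.0153]
tool_rot: [0.014, 0.014, 1.0, 0.003]
contact_force: [-5.4, -0.8, 3.6]
gripper_width: 0.214
```

The force jumped to 5.4 N, so it's snug. I'll hold briefly and check.

Call:
apply_moves(increments=[18,-0.5,0,0,0,18,0,0,0,0])

```text
t: 7.22
eef_pos: [0.5647, -0.1494, 0.0153]
tool_rot: [0.013, 0.014, 1.0, 0.003]
contact_force: [-2.2, 0.7, 1.1]
gripper_width: 0.21
```

```bash
python3 -c "
from fit import *
wedge_pose('a4')
rel(.56,-.15,.01,0)"
```

```text
t 7.22 pos [ 0.5647 -0.1494  0.0153] head -1.64 tilt [ 0.027  0.005 -1.   ] F [-2.17  0.72  1.07] grip 0.21
go [67.7 17.5  3.6] roll 12.8
top wedge 12 [ 628.8 -131.5] [ 4.1 23.1] 89.12
heater 1642 [680.1 -78.7] [189.8 200.7] 88.64 z 0.058694769181264594
pad 7 [ 0.6622 -0.1458  0.0633] [0.012 0.006 0.006]
side wedge 624 [ 633.2 -154.7] [ 54.7 121.6] 89.98
heater 1600 [707.8 -81.5] [195.  141.7] 88.16 z 0.057435364788355536
pad 64 [ 0.655  -0.1564  0.0613] [0.025 0.03  0.006]
t 7.33 pos [ 0.5648 -0.1494  0.0153] head -1.64 tilt [ 0.027  0.005 -1.   ] F [-1.79  0.1   1.44] grip 0.211
go [ 4.9 -0.8  5.2] roll -1.6
```

View pics/a4_side.png

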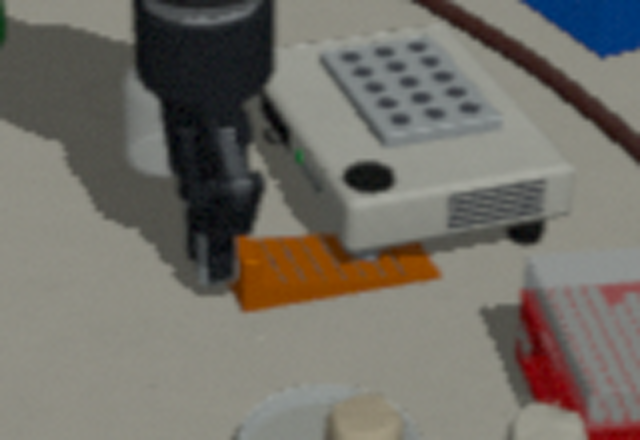

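Call:
apply_moves(increments=[18,-1.5,0,0,0,18,-1.5,0,0,0])

```text
t: 7.58
eef_pos: [0.5653, -0.1494, 0.0151]
tool_rot: [0.011, 0.014, 1.0, 0.003]
contact_force: [-7.0, 0.9, 5.7]
gripper_width: 0.211
```

Now retreat straight back, then up.

Call:
apply_moves(increments=[18,4,0,0,0,18,12,0,0,0,18,15,0,0,0,18,0,0,-30,0,18,0,0,-50,0,0,0,0,-50,0,0,0,0,-50,0,0,0,0,0,0,0,0,0,0,0])

```text
t: 8.7
eef_pos: [0.5241, -0.1493, 0.1982]
tool_rot: [0.012, 0.015, 1.0, 0.003]
contact_force: [-0.2, -0.4, 0.5]
gripper_width: -0.002
```

Run:
```python
from fit import *
o=get_obs();p,d=read_camera("wrist");cv2.imwrite("pics/w3.png",p)
fitall("wrist",p,d,wfun(o)); rel(.655,-.152,.1,-1.6)
```

```text
wrist wedge 924 [ 590.2 -150.9] [48.6 32.1] 87.92
heater 1226 [671.4 -73. ] [101.1 176.6] 35.97 z 0.0579859247974967
pad 2 [ 0.6702 -0.1532  0.0623] [0.001 0.001 0.001]
t 8.75 pos [ 0.5243 -0.1495  0.1982] head -1.73 tilt [ 0.025  0.006 -1.   ] F [-0.28 -1.24  0.28] grip -0.002
go [-128.3    0.8  101.4] roll -0.1
```

View pics/w3.png

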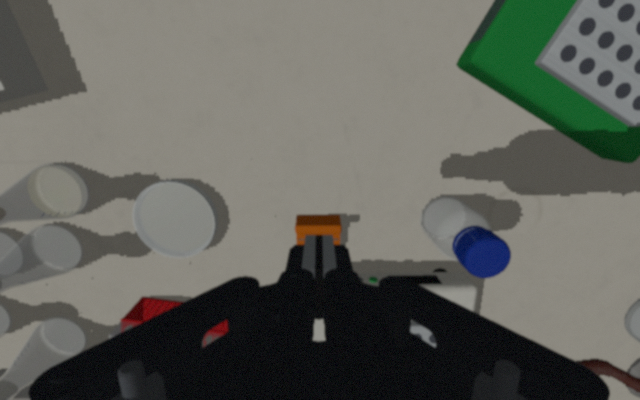

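The wrist view shows the plate at (319,228), its back face at x≈0.574, which puts the wedge origin about 21 mm behind the foot and laterally centred. Next is the pad, with the fingers shut.

Call:
apply_moves(increments=[0,-43,0,0,0,0,-43,0,0,0,0,-42,0,0,0,0,0,0,0,0,0,0,0,45,0,0,0,0,40,0,0,0,0,20,0,0,0,0,0,0])

```text
t: 9.75
eef_pos: [0.6478, -0.1526, 0.0818]
tool_rot: [0.003, 0.016, 1.0, 0.004]
contact_force: [0.5, -0.2, 1.0]
gripper_width: 0.001
```

Run:
```python
from fit import *
rel(.6555,-.152,.062,-1.6)
wedge_pose('b1')
```

```text
t 9.75 pos [ 0.6478 -0.1526  0.0818] head -1.86 tilt [ 0.006  0.009 -1.   ] F [ 0.52 -0.16  0.97] grip 0.001
go [-7.6  0.6 19.9] roll -0.3
t 9.75 pos [ 0.6478 -0.1526  0.0818] head -1.86 tilt [ 0.006  0.009 -1.   ] F [ 0.52 -0.16  0.97] grip 0.001
go [151.2  17.1  71. ] roll 12.5
top wedge 0 [0. 0.] [0. 0.] 0.0
heater 1185 [680.  -65.4] [162.2 200.1] 88.34 z 0.05877904081741292
side wedge 692 [ 633.8 -149.6] [ 67.3 119.3] 89.17
heater 1510 [679.1 -81.7] [197.6 195.6] 0.37 z 0.05742953825009739
pad 68 [ 0.6546 -0.1557  0.0613] [0.025 0.03  0.006]
```

View pics/b1_side.png

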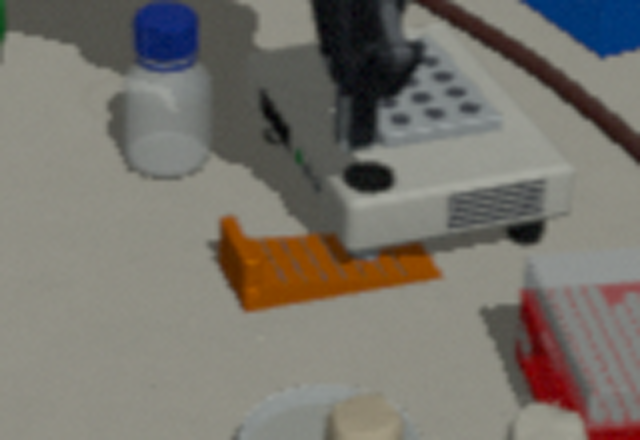

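Call:
apply_moves(increments=[0,-7,0,0,0,0,0,0,7,0,0,0,0,6,0,0,0,0,3,0])

```text
t: 10.35
eef_pos: [0.6601, -0.1537, 0.0716]
tool_rot: [0.009, 0.016, 1.0, 0.004]
contact_force: [0.2, -0.1, 0.2]
gripper_width: 0.004
```

Call:
apply_moves(increments=[0,0,0,1.5,0])

```text
t: 10.48
eef_pos: [0.66, -0.1537, 0.0698]
tool_rot: [0.009, 0.016, 1.0, 0.004]
contact_force: [-0.1, 0.2, -0.1]
gripper_width: -0.003
```

Call:
apply_moves(increments=[0,0,0,1.5,0])

```text
t: 10.6
eef_pos: [0.6599, -0.1537, 0.0681]
tool_rot: [0.009, 0.016, 1.0, 0.004]
contact_force: [-0.7, -0.8, -0.3]
gripper_width: 0.001
```

Call:
apply_moves(increments=[0,4,1,2,0,0,0,0,2,0])

```text
t: 10.85
eef_pos: [0.6556, -0.1524, 0.0638]
tool_rot: [0.009, 0.016, 1.0, 0.004]
contact_force: [0.4, -0.1, -0.4]
gripper_width: 0.002
```

Call:
apply_moves(increments=[0,0,0,1.5,0])

```text
t: 10.98
eef_pos: [0.6556, -0.1524, 0.0622]
tool_rot: [0.009, 0.016, 1.0, 0.004]
contact_force: [-0.3, 0.1, 2.8]
gripper_width: -0.0
```

Call:
apply_moves(increments=[0,0,0,1.5,0])

```text
t: 11.1
eef_pos: [0.6556, -0.1525, 0.0619]
tool_rot: [0.008, 0.016, 1.0, 0.004]
contact_force: [-6.7, 1.5, 17.9]
gripper_width: -0.001
```

Call:
apply_moves(increments=[0,0,0,0.7,0])

```text
t: 11.22
eef_pos: [0.6557, -0.1525, 0.0622]
tool_rot: [0.008, 0.016, 1.0, 0.004]
contact_force: [-2.2, 0.8, 4.4]
gripper_width: 0.006
```

Call:
apply_moves(increments=[0,0,0,0.7,0,0,0,0,0.7,0])

```text
t: 11.48
eef_pos: [0.6557, -0.1525, 0.0622]
tool_rot: [0.009, 0.016, 1.0, 0.004]
contact_force: [-2.0, 0.7, 5.8]
gripper_width: 0.0
```

Run:
```python
from fit import *
wedge_pose('b2')
rel(.6555,-.152,.062,-1.6)
```

```text
t 11.47 pos [ 0.6557 -0.1525  0.0622] head -1.89 tilt [ 0.017  0.009 -1.   ] F [-2.03  0.72  5.84] grip 0.0
go [159.5  16.9  49.7] roll 12.5
top wedge 0 [0. 0.] [0. 0.] 0.0
heater 1155 [680.2 -65.6] [162.7 200.6] 88.4 z 0.05856907276294665
side wedge 696 [ 634.3 -146.9] [ 70.7 120. ] 89.05
heater 1443 [678.6 -81.9] [192.2 198.2] 89.38 z 0.05737011483465082
pad 35 [ 0.6534 -0.1612  0.061 ] [0.023 0.028 0.007]
t 11.57 pos [ 0.6557 -0.1525  0.0622] head -1.89 tilt [ 0.017  0.009 -1.   ] F [-2.49  1.46  6.68] grip 0.001
go [0.2 0.4 0.2] roll -0.3
```

View pics/b2_side.png

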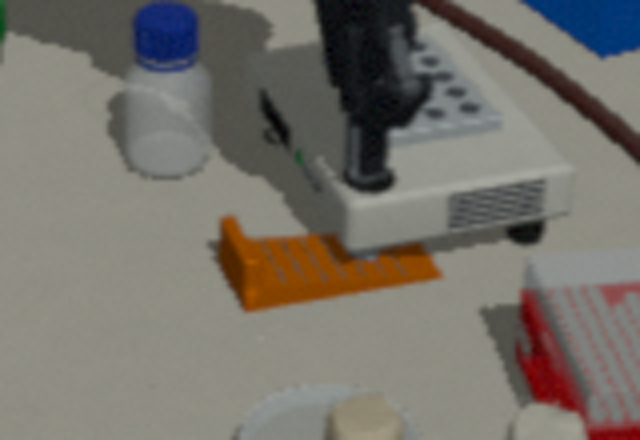

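The fingers stand on the black pad at (370,175) in the crop at about 6 N. I'll press a little harder and hold.

Call:
apply_moves(increments=[0,0,0,1,0,0,0,0,1,0,0,0,0,1,0,0,0,0,1,0])

```text
t: 12.08
eef_pos: [0.6557, -0.1525, 0.0621]
tool_rot: [0.009, 0.017, 1.0, 0.005]
contact_force: [-4.5, 1.0, 9.1]
gripper_width: -0.001
```

Call:
apply_moves(increments=[0,0,0,1,0,0,0,0,1,0])

```text
t: 12.32
eef_pos: [0.6556, -0.1525, 0.0621]
tool_rot: [0.009, 0.017, 1.0, 0.006]
contact_force: [-4.2, 1.5, 9.3]
gripper_width: 0.0
```

Run:
```python
from fit import *
p,d=read_camera("side");fitall("side",p,d);print(get_obs()["contact_force"])
p,d=read_camera("side");print(get_obs()["contact_force"])
```

```text
side wedge 693 [ 634. -148.] [ 67.3 118.9] 87.85
heater 1446 [679.  -81.2] [192.8 197.8] 89.3 z 0.05734666045871589
pad 33 [ 0.6533 -0.1626  0.0616] [0.023 0.023 0.009]
[-4.43758632  1.6827939   8.88806589]
[-3.57852178  0.78700535  8.75224425]
```

About 9 N was held for well over 0.2 s with no sinking. Lift off and withdraw.

Call:
apply_moves(increments=[0,0,0,-3,0,0,0,0,-15,0,0,0,0,-45,0,0,0,0,-50,0,0,0,0,-30,0,0,50,0,0,0,0,50,0,0,0,0,50,0,0,0,0,50,15,0,0,0,0,0,0,0,0,0,0,0,0])

```text
t: 13.8
eef_pos: [0.4509, -0.1334, 0.2129]
tool_rot: [0.015, 0.017, 1.0, 0.005]
contact_force: [-0.0, -0.2, 1.1]
gripper_width: -0.002
```

Run:
```python
from fit import *
o=get_obs();p,d=read_camera("wrist");fitall("wrist",p,d,wfun(o))
wedge_pose('c1')
c="top"; P=np.load
# heater flatness: plane fit top
for c in("side","top"):
    p,d=read_camera(c);Q,u,v=pts(c,d);m=(abs(Q[:,2]-.058)<.004)&(abs(Q[:,0]-.705)<.06)&(abs(Q[:,1]+.08)<.085)
    A=np.c_[Q[m][:,:2],np.ones(m.sum())];print(c,"tilt",np.linalg.lstsq(A,Q[m][:,2],rcond=None)[0])
    d0=np.load(f"{c}_d.npy");Q,u,v=pts(c,d0);m=(abs(Q[:,2]-.058)<.004)&(abs(Q[:,0]-.705)<.06)&(abs(Q[:,1]+.08)<.085)
    A=np.c_[Q[m][:,:2],np.ones(m.sum())];print(c,"tilt0",np.linalg.lstsq(A,Q[m][:,2],rcond=None)[0])
```

```text
wrist wedge 0 [0. 0.] [0. 0.] 0.0
heater 300 [641.1 -53.4] [ 67.1 174.7] 19.4 z 0.05708633134969132
t 13.85 pos [ 0.4507 -0.1335  0.2126] head -2.01 tilt [ 0.028  0.01  -1.   ] F [-1.33 -0.51 -0.11] grip -0.0
go [-41.2   3.1 203.9] roll 12.4
top wedge 254 [ 609.5 -149.9] [45.  63.4] 89.19
heater 1748 [680.5 -79.3] [189.9 198.9] 88.4 z 0.058691488977925976
pad 23 [ 0.6605 -0.1516  0.0623] [0.017 0.016 0.01 ]
side wedge 699 [ 633.9 -147.6] [ 67.5 120.4] 89.78
heater 1704 [678.5 -80.7] [194.4 198.9] 88.43 z 0.05746465951464125
pad 64 [ 0.6549 -0.1566  0.0615] [0.026 0.027 0.005]
side tilt [-0.0019153  -0.00272541  0.05896258]
side tilt0 [-0.00463214 -0.00424867  0.06060404]
top tilt [-0.00136167 -0.0018223   0.05950666]
top tilt0 [-0.0012207  -0.00156499  0.0593273 ]
```

View pics/c1.png

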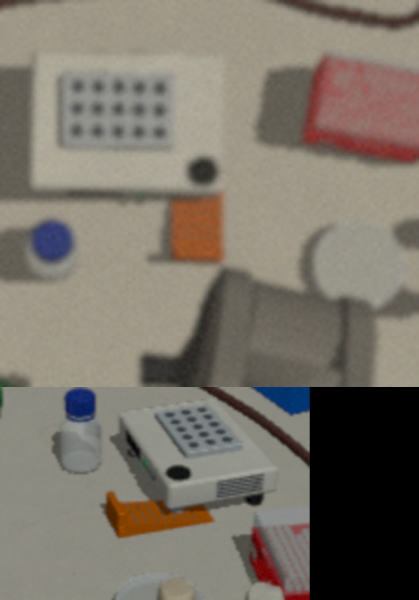

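The wedge sits under the corner, centred on the foot. The heater is level and unmoved, and the hand is clear.

```bash
python3 -c "
from station import *
print(hand_in())"
```

```text
the job is handed in; nothing more can be done
None
```

I pushed the orange wedge thin end first under the white heater's front right foot, pressed the black corner pad, and withdrew the hand. The job is handed in; `hand_in()` gave no verdict.

- **Wedge:** it turned from about -14.5° to about -1° on the way in. At the end the push force rose from under 1–2 N to 5–7 N. The foot measured about 21–22 mm ahead of the wedge's origin, and within a few millimetres of its centre line.
- **Press:** I held about 9 N on the pad (brief peak 18 N) for well over 0.2 s, and the fingertips did not sink. At handover the heater's top, fitted in depth, matched its start to within about 0.003 rad.
- **Heater and bystanders:** the heater's position had not shifted measurably. In the last pictures nothing else looked moved, but I did not measure the bystanders.
- **Checks that failed or disagreed:**
  - The top and side cameras differ by about 5 mm on the pad's position; I used the wrist view, which lies between them.
  - The last wrist view no longer showed the wedge, so that check came from the top and side cameras.
  - I could not measure how hard the foot bears on the wedge; I infer it from the push force.

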